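Present a stacked heel over its cemented seat

ROBOT

A 6-joint arm with a two-finger parallel gripper is mounted at the origin on a cart in front of the work surface, level with it; the furniture and walls round the work are solid. World frame = base frame: x ahead of the robot, y to its left, z up, the work surface at z = 0. Lengths are in m, angles in rad, forces in N, time in s.
With the tool pointing down it reaches from about 0.275 to 0.725 m from the base axis. Payload 15.9 kg.
Tool frame: the origin (TCP) lies on the mounting face of the last link; the fingertips stand 173 mm ahead of it and the grasp point (between the pads) lies 155 mm ahead of it; z points along the fingers, y is the direction in which the jaws open and shut (so a half turn about z gives the same grasp; the last joint's range is limited). The gripper opens to 85 mm and grips with 20 to 120 N. Pads are 22 mm wide; open, the fingers measure 114 mm over their backs; the gripper's body (76 mm by 85 mm) begins 54 mm behind the grasp point. The pads swing forward as they close: fully open they stand 13 mm farther back than shut.
Start: joints at [-1.349, 0.213, -0.034, 1.323, 0, 1.571], TCP at [0.11, -0.488, 0.405] pointing down, gripper open.
Joint ranges: [-2.98, 2.98], [-0.74, 1.72], [-1.14, 1.35], [-2.1, 2.04], [-1.57, 1.44], [-3.14, 3.14]. Speed limits (rad/s): [1.89, 1.89, 2.39, 2.57, 3.14, 3.14].

INTERFACE

Orientations are given as [roll, pitch, yaw] about the fixed x, y, z axes, in that order (R = Rz(yaw) Ry(pitch) Rx(roll)).
In Python, from cell import r, hand, ik, optics, status gives the robot as it stands. Calls block until the motion is done:
- r.movep(position, orientation): joint-space move of the TCP to a pose.
- r.servo_line(position, rotation=None, vel=0.15, stop_force=None): straight line of the TCP; rotation=None keeps the orientation; vel is the mean speed in m/s. With stop_force (N) it stops when the force on the tool has changed by that much, and returns True; else False.
- r.goto_joints(angles): joint-space move.
- hand.grip(opening): finger opening in m; the grip force is fixed at half the most; returns when the fingers have stopped.
- r.hold(seconds).
- ik(position, orientation): joint angles nearest the present ones, or None.
- optics.read_camera(name): name is "scene" or "top"; returns a dict with "image" (480x640x3 uint8, red, green, blue), "range_z" (480x640 float32, m along the optical axis (not along the pixel's ray), 0 where there is no reading), "mtx" (3x3 intrinsics, pixels), "position" and "rotation" of the camera in the world. Camera axes: x right, y up, looking along -z (the intrinsics and any distortion apply to the point x, -y, -z); pixel columns grow to the right and rows downward; lengths in m; the calibration is good to about 2 mm. A picture is of the moment at which its call begins.
A pose or a line that the arm cannot do raises r.PlanningError and nothing moves.
- r.close_job(): hands the job in, once; it reports no verdict.
Readings, each from a call of its own:
- status.get_clock(): time.
- status.get_q(): joint angles.
- status.get_joint_velocities(): joint speeds.
- status.get_effort(): joint torques, N m.
- status.get_ee_pos(): TCP position.
- status.get_ee_rot(): TCP orientation.
- status.get_contact_force(): force on the tool from outside, world axes, zero at the start.
- status.get_wrist_torque(): the same for the moment, N m.
- status.get_grip_width(): finger opening in m.
Only numpy, scipy, OpenCV 4.12 (cv2) and the standard library are available. Lean on these libraries where they do the work, as an engineer would, in place of code of your own. Each camera call takes 0.05 s, during which the arm holds its last target. There are 200 camera calls.

TASK

The sole on the gluing jig is ready for its heel. First swing the hinged steel hasp fully down over the staple so that it clamps the sole. Then pick up the taller of the two stacked heel blocks, carry it over the shoe that stands in between, and finish holding it still and level in the gripper about 8 mm above the D-shaped heel seat, squarely in line with the seat (flat side to flat side, round back to round back); the cement grabs at once, so the block must never touch the jig, and the shoe, the low heel block and the glue tube are left where they are.

Things in the scene. Friction and masses are not known exactly. Their poses are not given: they have to be found in the camera images.
- seat (a point): D-shaped leather heel seat, 52 mm wide (x), 60 mm long (y), on the brown sole of the fixed gluing jig. Point on its top face, 29 mm above the bench, midway between the straight sides; y to the sole's toe, z up. Flat side of the D 23 mm toward +y, round back 37 mm toward -y. The sole (5 mm thick) lies on the jig's pale wooden board.
- jig: The fixed pale wooden board of the gluing jig, 124 mm (x) by 190 mm (y), 18 mm thick. Origin on the bench under the sole; the board spans y -100 to +90 mm, the sole overhangs its toe end to y +124 mm. Axes as the seat, which lies at y -55 mm.
- hasp_hinge (a point): Hinge pin of the hasp on the jig, 34 mm above the bench, axes as the seat, pin along y. The steel hasp is a flat strap 26 mm wide, 4 mm thick, reaching 121 mm from the pin. Shut, it lies level along +x across the sole and a steel staple (to 53 mm above the bench, 90 to 107 mm from the pin) stands through the slot in its end.
- hasp (a joint): Hasp angle in rad: 0 shut, level over the sole, staple through its slot; 1.57 straight up over the pin; stop at 1.7. Starts at 1.1 to 1.5. Stiff hinge, stays where left; 1 to 2 N at 65 mm from the pin swings it. Push on its back (its -x face when open), toward +x and down.
- tall_centre (a point): Centre (20 mm above its underside) of the taller heel block, the one to use: stacked brown leather, D-shaped like the seat, 52 mm wide (x), 60 mm long (y), 40 mm high, loose, 70 to 150 g. Its parallel straight sides, 52 mm apart, run from y -11 to +23 mm of this point; flat side at +y, round back at -y (37 mm).
- tall_breast (a point): Middle of the flat side of the taller heel block, 23 mm toward +y from its centre point, same axes.
- low_centre (a point): Centre of the low heel block, a bystander: same outline and material but only 20 mm high; 10 mm above its underside. Loose; leave alone. The two blocks may change places.
- shoe: Worn dark lace-up leather shoe standing on the bench between the heel blocks and the jig: 277 mm long along its x, 91 mm wide (y), 105 mm high. Origin at the centre of its underside. Loose; leave it standing.
- cement: Big glue tube with white cap lying on the bench on the robot's side of the jig, 46 by 158 mm (along its y), 26 mm high. Origin at the centre of its underside. Loose; leave alone.
Things that resemble listed ones, but are neither listed nor needed, are in the scene too. What is shaped like the part that bears tall_centre but purple is not meant.

How it is judged:
By the outcome, as a careful person would: the job done as asked, in the order asked, and still so for the second after the job is handed in, while the arm keeps its last pose, push and grip.
It also fails if it takes over 56 s, if anything falls off the work surface, if the arm or the gripper's body presses on something with over 40 N, if the wrist force passes 120 N, or if a joint passes its speed limit or range.

## Working session

There is one attempt and no reset: what is moved stays moved. The work goes in short steps, each a Python script; the robot and the scene stay as the last script left them, time stands still between calls to the robot, and variables do not carry over. Pictures are saved under pics/ and viewed, about 8 in all and at most 12, crops included, and the job is handed in when it is done.

```bash
ls; mkdir -p pics; cat > h.py <<'E'
import numpy as np, cv2
from cell import r, hand, ik, optics, status
def shot(name):
    c=optics.read_camera(name); np.savez(f'pics/{name}.npz',**c); return c
def cloud(c):
    K=np.array(c['mtx']); z=c['range_z']; v,u=np.mgrid[:480,:640]
    P=np.stack([(u-K[0,2])/K[0,0]*z,-(v-K[1,2])/K[1,1]*z,-z],-1)
    R=np.array(c['rotation'])
    if R.shape!=(3,3):
        from scipy.spatial.transform import Rotation as Ro
        R=Ro.from_euler('xyz',R).as_matrix()
    W=P@R.T+np.array(c['position']); W[z==0]=np.nan; return W
E
python3 - <<'E'
from h import *
for n in ('scene','top'):
    c=shot(n); print(n,{k:(v if np.size(v)<10 else np.shape(v)) for k,v in c.items()})
    cv2.imwrite(f'pics/{n}1.png',c['image'][...,::-1]); 
E
```

```text
pics
scene {'image': (480, 640, 3), 'range_z': (480, 640), 'mtx': array([[557.34521628,   0.        , 313.48531518],
       [  0.        , 557.34521628, 234.43262475],
       [  0.        ,   0.        ,   1.        ]]), 'position': array([0.25958246, 0.87394517, 0.98339909]), 'rotation': array([ 0.83942339,  0.01508638, -2.89454264])}
top {'image': (480, 640, 3), 'range_z': (480, 640), 'mtx': array([[555.86872843,   0.        , 318.51211081],
       [  0.        , 555.86872843, 231.00790981],
       [  0.        ,   0.        ,   1.        ]]), 'position': array([ 0.44785138, -0.1108829 ,  1.47893263]), 'rotation': array([ 0.05251418, -0.02524135, -1.5703628 ])}
```

View pics/scene1.png

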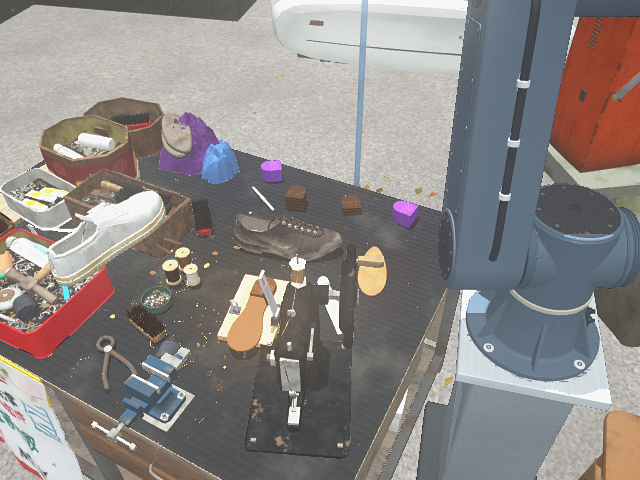

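View pics/top1.png

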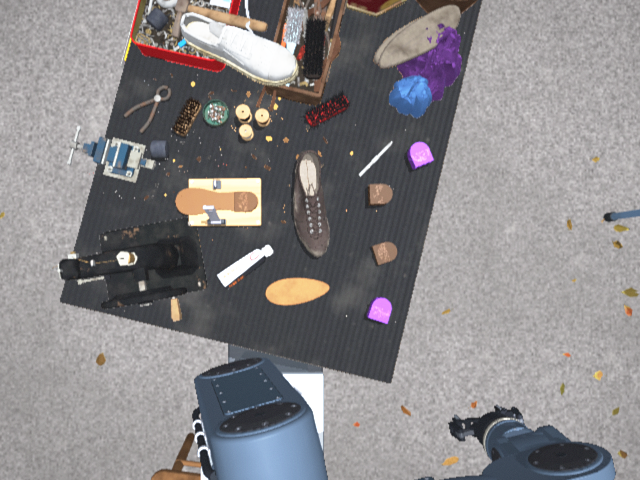

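The scene view shows the jig at (250,310) with its raised hasp, behind the sewing machine. The two brown blocks are at (296,197) and (351,204). In the top view, the blocks are at (380,194) and (385,253), the shoe at (311,203) and the tube at (246,264). The jig is at (225,202), with the seat near (245,202), the hinge near (215,222) and the staple near (217,184).

```bash
python3 - <<'E'
from h import *
d=np.load('pics/top.npz'); W=cloud(d); np.save('pics/W.npy',W)
def box(n,u0,u1,v0,v1,zlo,zhi):
    P=W[v0:v1,u0:u1].reshape(-1,3); P=P[(P[:,2]>zlo)&(P[:,2]<zhi)]
    if len(P)<5: print(n,len(P));return
    (c,s,a)=cv2.minAreaRect(P[:,:2].astype(np.float32))
    print(n,len(P),'rect',np.round(c,4),np.round(s,4),round(a,1),'z med/max',np.round([np.median(P[:,2]),P[:,2].max()],4),'mean',P.mean(0).round(4))
print('bench',W[280:285,345:360].reshape(-1,3).mean(0), W[215:230,275:285].reshape(-1,3).mean(0))
box('A',362,400,178,212,.012,.08);box('A top',362,400,178,212,.034,.08);box('B',368,405,238,270,.012,.08);box('Btop',368,405,238,270,.034,.08)
box('shoe',285,335,145,262,.012,.2); box('board',183,268,172,232,.012,.0215)
box('seat',225,262,185,220,.026,.034);box('sole',170,262,182,222,.0215,.0275); box('hasp',195,235,200,230,.045,.3);box('staple',205,230,174,195,.03,.1)
box('tube',212,278,240,290,.008,.1); box('machine',55,215,215,310,.03,.6)
box('head',55,140,240,285,.1,.6)
i=d['image'][165:245,165:405,::-1]
a=cv2.resize(d['image'][165:240,165:275,::-1],None,fx=7,fy=7,interpolation=cv2.INTER_CUBIC)
cv2.imwrite('pics/jig.png',a)
s=np.load('pics/scene.npz')['image'][...,::-1]
a=cv2.resize(s[255:355,210:310],(600,600),interpolation=cv2.INTER_CUBIC); cv2.imwrite('pics/jigs.png',a)
E
```

```text
bench [ 0.39020801 -0.23709653  0.00158007] [ 0.54939134 -0.04432144  0.0011387 ]
A 446 rect [ 0.6207 -0.3094] [0.0535 0.0604] 1.7 z med/max [0.0406 0.0499] mean [ 0.6199 -0.3055  0.0398]
A top 411 rect [ 0.6212 -0.3096] [0.0527 0.0602] 1.8 z med/max [0.041  0.0499] mean [ 0.6205 -0.3066  0.0411]
B 408 rect [ 0.469  -0.3238] [0.0516 0.0601] 18.1 z med/max [0.021  0.0307] mean [ 0.468  -0.3211  0.0211]
Btop 0
shoe 2840 rect [ 0.5929 -0.1206] [0.2744 0.0927] 9.1 z med/max [0.0519 0.1059] mean [ 0.5915 -0.1254  0.0535]
board 1777 rect [0.5972 0.106 ] [0.1374 0.2118] 3.6 z med/max [0.0182 0.0215] mean [0.5982 0.1022 0.018 ]
seat 390 rect [0.6055 0.0502] [0.0981 0.0682] 76.1 z med/max [0.0299 0.034 ] mean [0.6013 0.0501 0.0299]
sole 1096 rect [0.6014 0.1167] [0.1028 0.2216] 0.2 z med/max [0.0239 0.0275] mean [0.6039 0.1314 0.0242]
hasp 175 rect [0.5617 0.1173] [0.0319 0.0313] 0.7 z med/max [0.1045 0.1591] mean [0.5632 0.1188 0.1054]
staple 19 rect [0.6459 0.1205] [0.0162 0.0051] 6.3 z med/max [0.0489 0.0601] mean [0.6453 0.1201 0.0465]
tube 788 rect [0.4326 0.0434] [0.1693 0.1157] 87.7 z med/max [0.0169 0.0334] mean [0.4367 0.0366 0.0173]
machine 5042 rect [0.418  0.2369] [0.1958 0.3264] 19.9 z med/max [0.2849 0.363 ] mean [0.4288 0.2567 0.2531]
head 2130 rect [0.4376 0.3287] [0.0821 0.1761] 0.0 z med/max [0.2922 0.363 ] mean [0.4369 0.3189 0.2939]
```

View pics/jig.png

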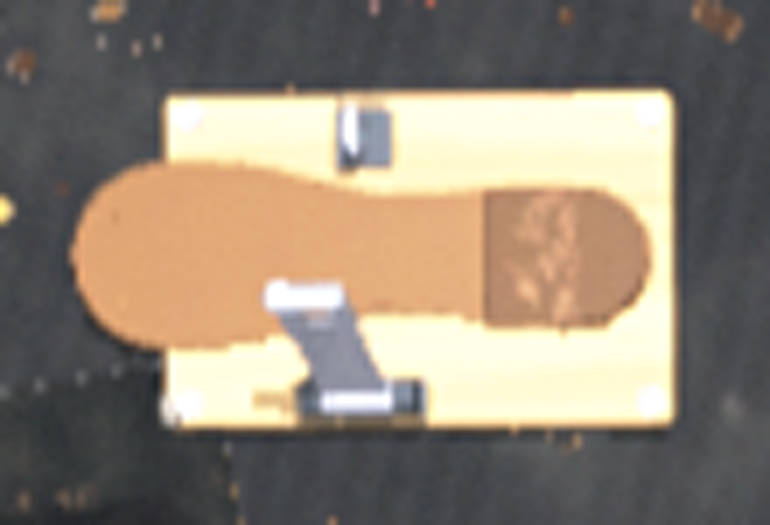

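View pics/jigs.png

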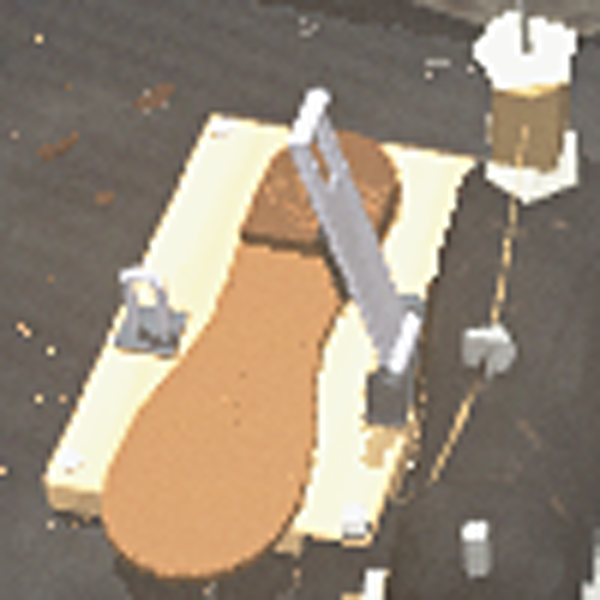

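The jig crop shows the seat D from (485,188) to (650,327), with the flat side to the left (+y). The hinge is at (360,400), the hasp tip at (305,295) and the staple at (350,130). The scene crop shows the hasp standing nearly upright, leaning toward the staple, with sewing-machine parts close by. Next I'll refine these positions and check the clearances.

```bash
cat >> h.py <<'E'
def ray(c,u,v,z):
    from scipy.spatial.transform import Rotation as Ro
    K=c['mtx']; u=np.asarray(u,float); v=np.asarray(v,float)
    d=np.stack([(u-K[0,2])/K[0,0],-(v-K[1,2])/K[1,1],-np.ones_like(u)],-1)@Ro.from_euler('xyz',c['rotation']).as_matrix().T
    return c['position']+d*((z-c['position'][2])/d[...,2])[...,None]
E
python3 - <<'E'
from h import *
d=np.load('pics/top.npz'); W=np.load('pics/W.npy')
f=lambda x,y:(x/7+165-.43,y/7+165-.43)
pts={'seat flat-top':(485,188,.029),'flat-bot':(485,327,.029),'seat round':(652,257,.029),'b1':(165,92,.018),'b2':(672,92,.018),'b3':(672,428,.018),'b4':(165,428,.018),'pinL':(322,400,.036),'pinR':(393,400,.036),'tipL':(265,285,.155),'tipR':(343,285,.155),'staple':(350,130,.053)}
for k,(x,y,z) in pts.items(): print(k,ray(d,*f(x,y),z)[:2].round(4))
# seat by colour
hsv=cv2.cvtColor(d['image'],cv2.COLOR_RGB2HSV)
for n,(u0,u1,v0,v1,z0) in {'A':(365,398,180,210,.04)}.items():
    P=W[v0:v1,u0:u1].reshape(-1,3);P=P[P[:,2]>.03]
    for a in np.arange(-12,13,2.):
        t=np.deg2rad(a);q=P[:,:2]@np.array([[np.cos(t),-np.sin(t)],[np.sin(t),np.cos(t)]])
        print(a,(np.percentile(q,99,axis=0)-np.percentile(q,1,axis=0)).round(4),end=' ')
    # flat edge: max y as function of x
    for x in np.arange(.597,.647,.006):
        m=abs(P[:,0]-x)<.003; print('\nx',x.round(3),P[m,1].min().round(4),P[m,1].max().round(4),end='')
print('\nheight map (mm), rows x .56->.36, cols y 0.30->-.02')
Z=W.reshape(-1,3);Z=Z[~np.isnan(Z[:,0])]
for x in np.arange(.60,.34,-.02):
    print(round(x,2),[int(1000*max([0,*Z[(abs(Z[:,0]-x)<.01)&(abs(Z[:,1]-y)<.01),2]])) for y in np.arange(.30,-.03,-.02)])
S=np.load('pics/scene.npz');Z=cloud(S).reshape(-1,3);Z=Z[~np.isnan(Z[:,0])];Z=Z[Z[:,0]>.33]
print('scene')
for x in np.arange(.60,.34,-.02):
    print(round(x,2),[int(1000*max([0,*Z[(abs(Z[:,0]-x)<.01)&(abs(Z[:,1]-y)<.01),2]])) for y in np.arange(.30,-.03,-.02)])
m=(Z[:,0]>.54)&(Z[:,0]<.64)&(Z[:,1]>.1)&(Z[:,1]<.14)&(Z[:,2]>.045); P=Z[m]
for z in np.arange(.05,.17,.01):
    k=abs(P[:,2]-z)<.005
    if k.any(): print('hasp z',z.round(3),k.sum(),P[k].mean(0).round(4),P[k].min(0).round(4),P[k].max(0).round(4))
q=status.get_q();print(q,status.get_ee_rot())
for p in ([.54,.118,.27],[.6,.118,.22],[.61,.05,.25],[.62,-.303,.178]):
    for yaw in (0,np.pi/2,-np.pi/2,np.pi): print(p,round(yaw,2),ik(p,[np.pi,0,yaw]))
E
```

```text
seat flat-top [0.6273 0.0738]
flat-bot [0.5752 0.0734]
seat round [0.6016 0.0115]
b1 [0.6645 0.1954]
b2 [0.6653 0.0053]
b3 [0.5383 0.0045]
b4 [0.538  0.1938]
pinL [0.5473 0.1324]
pinR [0.5474 0.1062]
tipL [0.5783 0.132 ]
tipR [0.5783 0.1056]
staple [0.6455 0.1203]
-12.0 [0.0544 0.0602] -10.0 [0.0538 0.0599] -8.0 [0.0532 0.0597] -6.0 [0.0527 0.0593] -4.0 [0.0521 0.0588] -2.0 [0.0514 0.0584] 0.0 [0.0507 0.0579] 2.0 [0.0506 0.0576] 4.0 [0.0504 0.0576] 6.0 [0.0507 0.0583] 8.0 [0.0506 0.0585] 10.0 [0.0516 0.0586] 12.0 [0.0521 0.0588] 
x 0.597 -0.3237 -0.281
x 0.603 -0.3305 -0.281
x 0.609 -0.3352 -0.2812
x 0.615 -0.3374 -0.2796
x 0.621 -0.3394 -0.2795
x 0.627 -0.3395 -0.2794
x 0.633 -0.336 -0.2794
x 0.639 -0.3313 -0.2789
x 0.645 -0.3231 -0.2793
height map (mm), rows x .56->.36, cols y 0.30->-.02
0.6 [8, 12, 8, 7, 29, 29, 32, 30, 30, 31, 30, 33, 36, 36, 35, 22, 6]
0.58 [7, 7, 5, 8, 32, 33, 32, 31, 156, 159, 156, 32, 36, 37, 35, 23, 8]
0.56 [9, 6, 17, 20, 21, 23, 28, 28, 150, 155, 130, 24, 24, 27, 26, 23, 7]
0.54 [22, 23, 22, 21, 22, 24, 24, 22, 44, 49, 45, 25, 25, 24, 24, 21, 6]
0.52 [23, 2
[... 3506 characters left out ...]
27]
[0.61, 0.05, 0.25] 1.57 [ 0.08178438  0.51003335 -0.00461217  1.0561508   0.          1.65258071]
[0.61, 0.05, 0.25] -1.57 [ 0.08178438  0.51003335 -0.00461217  1.0561508   0.         -1.48901195]
[0.61, 0.05, 0.25] 3.14 [ 0.08178438  0.51003335 -0.00461217  1.0561508   0.          0.08178438]
[0.62, -0.303, 0.178] 0 [-0.45457462  0.71979229  0.16942528  1.02042933  0.          2.68701803]
[0.62, -0.303, 0.178] 1.57 [-0.45457462  0.71979229  0.16942528  1.02042933  0.          1.1162217 ]
[0.62, -0.303, 0.178] -1.57 [-0.45457462  0.71979229  0.16942528  1.02042933  0.         -2.02537095]
[0.62, -0.303, 0.178] 3.14 [-0.45457462  0.71979229  0.16942528  1.02042933  0.         -0.45457462]
```

```bash
python3 - <<'E'
from h import *
from scipy.optimize import least_squares
D=[]
for x in (.4,.5,.6,.68):
  for z in (.2,.3,.42):
    for t in (0,.3,-.3):
      q=ik([x,0,z],[np.pi,t,np.pi])
      if q is not None and abs(q[4])<1e-3: D.append((x,z,*q[:4]))
D=np.array(D);print(len(D))
def res(p):
    a,h,L,A,B,d,e=p; x,z,q1,q2,q3,q4=D.T; f=q2-q3; g=f+q4
    return np.r_[a+L*np.sin(q2)+A*np.cos(f)+B*np.sin(f)+d*np.cos(g)+e*np.sin(g)-x, h+L*np.cos(q2)-A*np.sin(f)+B*np.cos(f)-d*np.sin(g)+e*np.cos(g)-z]
s=least_squares(res,[0,.3,.4,.4,0,.1,0]);print(s.x.round(4),abs(s.fun).max())
a,h,L,A,B,d,e=s.x
for p in ([.54,.118,.285],[.54,.118,.245],[.6,.118,.21],[.602,.052,.215],[.62,-.3,.178]):
    q=ik(p,[np.pi,0,np.pi/2]);f=q[1]-q[2];E=np.array([a+L*np.sin(q[1]),h+L*np.cos(q[1])])
    Bv=B*np.array([np.sin(f),np.cos(f)]);Wr=E+Bv+A*np.array([np.cos(f),-np.sin(f)])
    print(p,'elbow',E.round(3),'after B',(E+Bv).round(3),'wrist',Wr.round(3))
E
```

```text
35
[-0.      0.2435  0.486   0.393   0.0664  0.282   0.    ] 3.969499173805957e-10
[0.54, 0.118, 0.285] elbow [0.176 0.697] after B [0.208 0.755] wrist [0.553 0.567]
[0.54, 0.118, 0.245] elbow [0.189 0.691] after B [0.227 0.746] wrist [0.553 0.527]
[0.6, 0.118, 0.21] elbow [0.25 0.66] after B [0.288 0.715] wrist [0.611 0.492]
[0.602, 0.052, 0.215] elbow [0.243 0.665] after B [0.28  0.719] wrist [0.604 0.497]
[0.62, -0.3, 0.178] elbow [0.319 0.61 ] after B [0.354 0.666] wrist [0.689 0.46 ]
```

```bash
python3 - <<'E'
from h import *
hand.grip(0.0)
o=[np.pi,0,np.pi]; px,pz,y=.548,.034,.115
r.movep([.525,y,.40],o); 
print(r.servo_line([.536,y,.281],vel=.15,stop_force=12),status.get_clock())
def pt(t,s=.075): return [px+s*np.cos(t)-.002*np.sin(t)-.011, y, pz+s*np.sin(t)+.002*np.cos(t)+.173]
for t in (1.25,1.0,.75,.5,.25,.06):
    st=r.servo_line(pt(t),vel=.1,stop_force=20); print(t,st,np.round(status.get_ee_pos(),4),np.round(status.get_contact_force(),1))
    if st: break
else:
    p=pt(0); p[2]-=.006
    print(r.servo_line(p,vel=.03,stop_force=12),np.round(status.get_ee_pos(),4),np.round(status.get_contact_force(),1))
    print(status.get_clock())
    p=pt(0);p[2]+=.15;r.servo_line(p,vel=.25)
    c=shot('scene'); cv2.imwrite('pics/s2.png',cv2.resize(c['image'][225:355,190:350,::-1],None,fx=4,fy=4,interpolation=cv2.INTER_CUBIC))
    Z=cloud(c).reshape(-1,3);m=(Z[:,0]>.545)&(Z[:,0]<.68)&(abs(Z[:,1]-.12)<.008)&(Z[:,2]<.2)
    for x in np.arange(.55,.68,.01): print(round(x,2),Z[m&(abs(Z[:,0]-x)<.005),2].round(3)[:8])
print(status.get_clock())
E
```

```text
False 4.4083
1.25 False [0.5588 0.115  0.2791] [ 0.2 -0.7  0.5]
1.0 False [0.5756 0.115  0.271 ] [-0.2  0.6  0.3]
0.75 False [0.5903 0.115  0.2593] [ 0.1 -0.3 -0. ]
0.5 False [0.6017 0.115  0.2443] [ 0.9 -0.4  0.7]
0.25 False [0.609  0.1149 0.2266] [-0.3  0.4  0.8]
0.06 False [0.6115 0.115  0.2131] [ 0.  -0.9 -0.5]
True [0.6121 0.1151 0.2092] [-4.3 -0.4 13.5]
6.7
0.55 [0.035 0.041 0.04  0.04  0.036 0.041 0.037 0.038]
0.56 [0.039 0.039 0.036 0.033 0.038 0.036 0.039 0.037]
0.57 [0.035 0.035 0.037 0.035 0.033 0.033 0.033 0.036]
0.58 [0.037 0.034 0.034 0.036 0.034 0.036 0.033 0.033]
0.59 [0.036 0.037 0.035 0.035 0.032 0.037 0.038 0.034]
0.6 [0.199 0.197 0.198 0.192 0.199 0.194 0.192 0.196]
0.61 [0.2   0.2   0.196 0.194 0.195 0.197 0.195 0.193]
0.62 [0.19  0.035 0.034 0.034 0.037 0.035 0.035 0.034]
0.63 [0.038 0.038 0.036 0.035 0.036 0.035 0.035 0.036]
0.64 [0.054 0.053 0.053 0.047 0.047 0.047 0.045 0.035]
0.65 [0.051 0.051 0.051 0.048 0.048 0.052 0.051 0.049]
0.66 [0.041 0.035 0.037 0.039 0.033 0.043 0.037 0.034]
0.67 [0.039 0.04  0.041 0.037 0.04  0.043 0.039 0.039]
7.5083
```

View pics/s2.png

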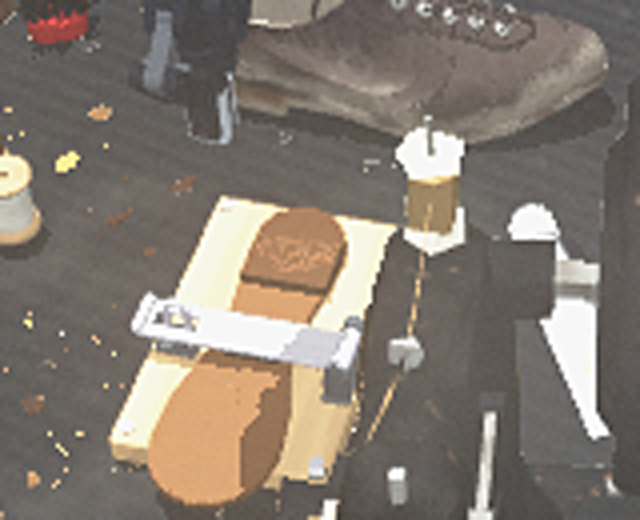

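The picture shows the hasp lying level across the sole, with the staple through its slot at (178,318). The heights agree: strap top about 35 mm, staple about 53 mm. Next is the tall block.

```bash
python3 - <<'E'
from h import *
ps=np.deg2rad(2); o=[np.pi,0,np.pi/2+ps]; gx,gy=.6208,-.3005
p=status.get_ee_pos()
hand.grip(.085)
r.movep([gx,gy,.36],o)
print(r.servo_line([gx,gy,.178],vel=.15,stop_force=10))
hand.grip(.03); print('w',status.get_grip_width(),np.round(status.get_contact_force(),1),status.get_clock())
print(r.servo_line([gx,gy,.345],vel=.15),status.get_grip_width(),np.round(status.get_contact_force(),1))
c=shot('scene'); cv2.imwrite('pics/s3.png',cv2.resize(c['image'][100:260,230:390,::-1],None,fx=4,fy=4,interpolation=cv2.INTER_CUBIC))
print(status.get_clock())
E
```

```text
False
w 0.05126110044713345 [-1.   0.4  5.4] 11.6
False 0.051479414671763285 [ 0.   0.1 -1.3]
12.9167
```

View pics/s3.png

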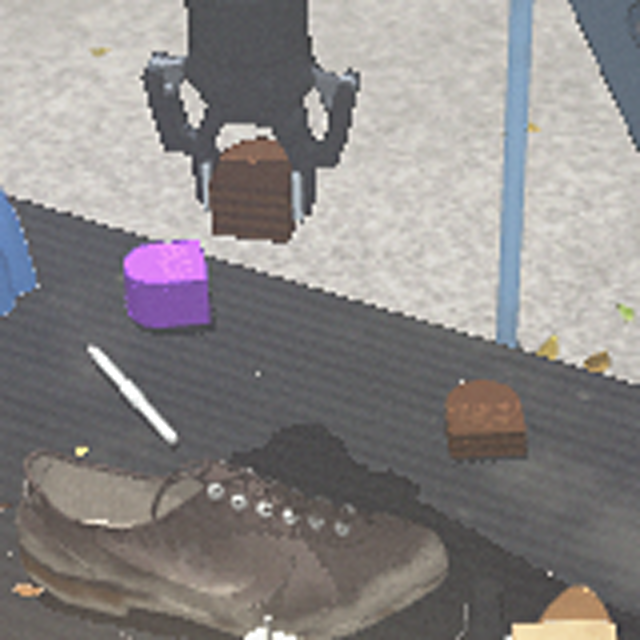

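The picture shows the tall block held level between the fingers (face at about (253,200)). The low block and the shoe are undisturbed. I'll carry it over the shoe and look from above the seat.

```bash
cat > chk.py <<'E'
from h import *
# measure held block's flat (breast) face with the scene camera, and the seat's outline there
def look(tag):
    c=shot('scene'); W=cloud(c); s=c['image'][255:335,225:305,::-1]
    cv2.imwrite(f'pics/{tag}.png',cv2.resize(s,None,fx=8,fy=8,interpolation=cv2.INTER_CUBIC)); return c,W
E
python3 - <<'E'
from chk import *
sx,sy,yaw=.6014,.0498,.005
o=[np.pi,0,np.pi/2+yaw]
p=np.array(status.get_ee_pos())
r.servo_line([p[0],p[1],.36],vel=.15)
r.movep([sx,sy+.002,.36],o)
r.servo_line([sx,sy+.002,.245],vel=.15)
r.hold(.3)
c,W=look('s4'); print(status.get_grip_width(),np.round(status.get_ee_pos(),4),status.get_clock())
E
```

```text
0.05088199147689401 [0.6015 0.0518 0.2454] 15.7583
```

View pics/s4.png

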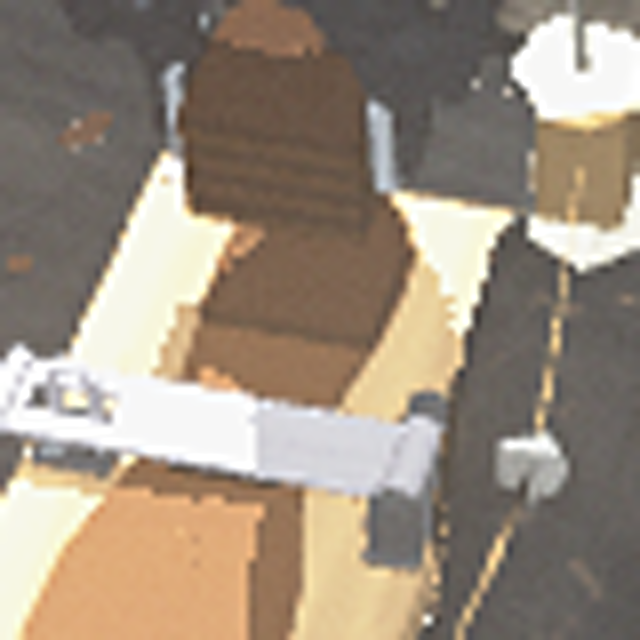

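The block hangs above the seat: lower breast corners at about (186,208) and (366,236), seat flat edge from about (200,320) to (372,347). I'll compare these numerically.

```bash
python3 - <<'E'
from chk import *
c=dict(np.load('pics/scene.npz')); W=cloud(c)
f=lambda x,y:((x+.5)/8+225-.5,(y+.5)/8+255-.5)
for n,x,y,z in (('bl',186,208,.067),('br',366,236,.067),('tl',214,38,.107),('tr',330,57,.107),('sl',201,320,.029),('sr',372,347,.029)):
    print(n,ray(c,*f(x,y),z)[:2].round(4))
P=W.reshape(-1,3); m=(abs(P[:,0]-.601)<.021)&(P[:,1]>.055)&(P[:,1]<.09)&(P[:,2]>.072)&(P[:,2]<.103); Q=P[m]
A=np.c_[Q[:,0]-.601,Q[:,2]-.087,np.ones(len(Q))]; k,*_=np.linalg.lstsq(A,Q[:,1],rcond=None)
print('breast plane n',len(Q),'yaw deg',-np.degrees(np.arctan(k[0])),'tilt deg',np.degrees(np.arctan(k[1])),'y',k[2],'rms',(A@k-Q[:,1]).std())
m=(P[:,1]>.066)&(P[:,1]<.082)&(P[:,2]>.074)&(P[:,2]<.100)&(abs(P[:,0]-.601)<.06); Q=P[m]
print('x range',np.percentile(Q[:,0],[0,2,98,100]))
for z in np.arange(.06,.12,.005):
    m=(abs(P[:,0]-.601)<.018)&(abs(P[:,1]-.073)<.008)&(abs(P[:,2]-z)<.0025); print(round(z,3),m.sum(),end=' ')
m=(abs(P[:,0]-.601)<.018)&(P[:,1]>-.02)&(P[:,1]<.05)&(P[:,2]>.095)&(P[:,2]<.12);print('\ntop z',np.median(P[m,2]),m.sum())
m=(abs(P[:,0]-.601)<.022)&(P[:,1]>.055)&(P[:,1]<.07)&(P[:,2]<.05);print('seat z',np.median(P[m,2]),m.sum())
m=(abs(P[:,0]-.601)<.02)&(P[:,1]>.08)&(P[:,1]<.095)&(P[:,2]<.05);print('sole z',np.median(P[m,2]),m.sum())
E
```

```text
bl [0.6291 0.0722]
br [0.5763 0.0708]
tl [0.6269 0.0432]
tr [0.5928 0.043 ]
sl [0.6257 0.0798]
sr [0.5748 0.0783]
breast plane n 173 yaw deg 0.07429521009095144 tilt deg -1.2272295724137834 y 0.07320435397561782 rms 0.0018568089396135618
x range [0.57583125 0.57618586 0.62676892 0.62947507]
0.06 0 0.065 9 0.07 23 0.075 28 0.08 16 0.085 24 0.09 23 0.095 23 0.1 25 0.105 55 0.11 8 0.115 0 
top z 0.1055248301739054 88
seat z 0.028117595279045005 91
sole z 0.022288860826033152 86
```

```bash
python3 - <<'E'
from chk import *
p=np.array(status.get_ee_pos())
print(r.servo_line([.6014,.0518,.2158],vel=.06,stop_force=8)); r.hold(.3)
c,W=look('s5'); 
s=c['image'][270:310,235:285,::-1]; cv2.imwrite('pics/s5.png',cv2.resize(s,None,fx=14,fy=14,interpolation=cv2.INTER_CUBIC))
P=W.reshape(-1,3); m=(abs(P[:,0]-.601)<.02)&(P[:,1]>.06)&(P[:,1]<.085)&(P[:,2]>.045)&(P[:,2]<.07);Q=P[m]
A=np.c_[Q[:,0]-.601,Q[:,2]-.057,np.ones(len(Q))]; k,*_=np.linalg.lstsq(A,Q[:,1],rcond=None)
print(len(Q),np.degrees(np.arctan(k[:2])),k[2])
print(np.round(status.get_ee_pos(),4),np.round(status.get_ee_rot(),4),np.round(status.get_contact_force(),1),status.get_grip_width(),status.get_clock())
E
```

```text
False
121 [0.74495109 1.01953007] 0.07326002809645812
[0.6015 0.0518 0.216 ] [3.1412 0.     1.5758] [ 0.4  0.5 -1.6] 0.05100136572278286 16.7417
```

View pics/s5.png

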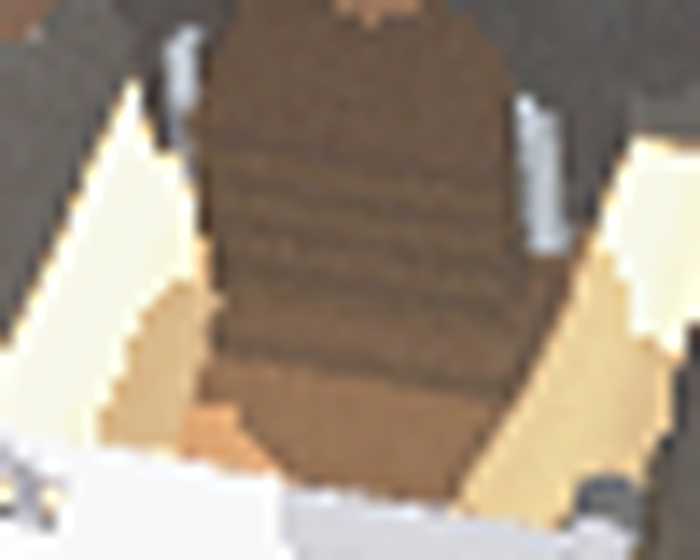

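The crop shows the block hanging over the seat. The dark line from (215,352) to (510,393) is the foot of the seat's flat side, and the block's lower edge is faint. I'll enhance the contrast and overlay the predicted edges.

```bash
python3 - <<'E'
from chk import *
from scipy.spatial.transform import Rotation as Ro
c=dict(np.load('pics/scene.npz'));K=c['mtx'];R=Ro.from_euler('xyz',c['rotation']).as_matrix()
def proj(p):
    q=(np.array(p)-c['position'])@R; return np.array([K[0,2]-K[0,0]*q[0]/q[2],K[1,2]+K[1,1]*q[1]/q[2]])
s=c['image'][270:310,235:285,::-1].copy().astype(float)
s=np.clip((s-45)*2.4,0,255).astype(np.uint8); b=cv2.resize(s,None,fx=14,fy=14,interpolation=cv2.INTER_CUBIC)
P=lambda p:tuple(int(v) for v in ((proj(p)-[235,270]+.5)*14))
for z,y,col in ((.029,.0728,(0,255,0)),(.0235,.0728,(0,255,0)),(.0372,.0728,(255,255,0)),(.0772,.0728,(255,255,0))):
    for x in (.6274,.5754): cv2.circle(b,P((x,y,z)),4,col,1); print(z,x,P((x,y,z)))
cv2.imwrite('pics/s6.png',b)
g=c['image'].astype(float).sum(-1)
# profile along projected z/y line down the face centre, averaged over x, as function of image position -> y offset along seat plane
for zz,name in ((.0235,'foot'),(.0372,'blk')):
    ys=np.arange(.060,.086,.001); out=[]
    for y in ys:
        v=[]
        for x in np.linspace(.583,.620,25):
            u=proj((x,y,zz)); v.append(cv2.getRectSubPix(g.astype(np.float32),(1,1),(float(u[0]),float(u[1])))[0,0])
        out.append(int(np.mean(v)))
    print(name,list(zip((ys*1000).round().astype(int).tolist(),out)))
E
```

```text
0.029 0.6274 (216, 318)
0.029 0.5754 (518, 372)
0.0235 0.6274 (219, 340)
0.0235 0.5754 (520, 395)
0.0372 0.6274 (212, 284)
0.0372 0.5754 (515, 339)
0.0772 0.6274 (189, 115)
0.0772 0.5754 (498, 169)
foot [(60, 281), (61, 285), (62, 289), (63, 294), (64, 299), (65, 303), (66, 305), (67, 306), (68, 304), (69, 301), (70, 296), (71, 289), (72, 284), (73, 284), (74, 292), (75, 309), (76, 328), (77, 344), (78, 352), (79, 354), (80, 353), (81, 353), (82, 352), (83, 353), (84, 353), (85, 355)]
blk [(60, 264), (61, 270), (62, 276), (63, 280), (64, 280), (65, 276), (66, 270), (67, 265), (68, 264), (69, 267), (70, 272), (71, 278), (72, 282), (73, 285), (74, 289), (75, 295), (76, 301), (77, 304), (78, 305), (79, 305), (80, 304), (81, 299), (82, 292), (83, 286), (84, 283), (85, 287)]
```

View pics/s6.png

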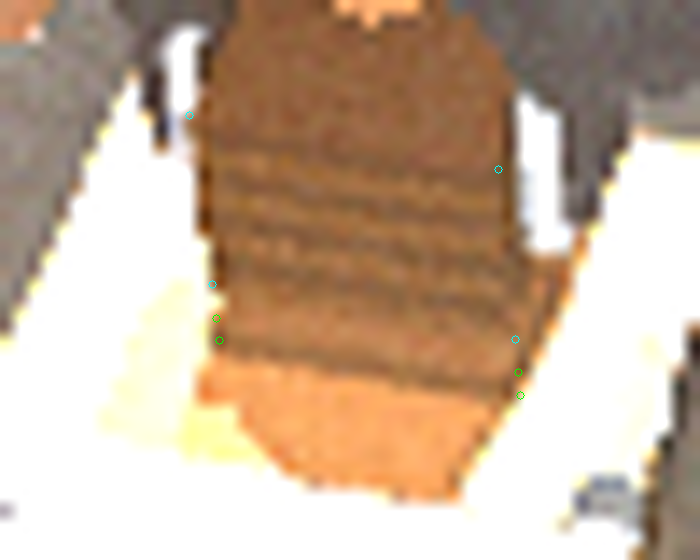

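```bash
python3 - <<'E'
from chk import *
from scipy.spatial.transform import Rotation as Ro
r.servo_line([.6014,.0518,.2458],vel=.06); r.hold(.3)
c=shot('scene');K=c['mtx'];R=Ro.from_euler('xyz',c['rotation']).as_matrix()
def proj(p):
    q=(np.array(p)-c['position'])@R; return np.array([K[0,2]-K[0,0]*q[0]/q[2],K[1,2]+K[1,1]*q[1]/q[2]])
def prof(g,zz,ys,sl,x0=.583,x1=.620):
    return [int(np.mean([cv2.getRectSubPix(g,(1,1),tuple(map(float,proj((x,y+sl*(x-.6014),zz)))))[0,0] for x in np.linspace(x0,x1,25)])) for y in ys]
g0=np.zeros((480,640),np.float32); s2=cv2.imread('pics/s2.png').astype(np.float32).sum(-1)
g0[225:355,190:350]=cv2.resize(s2,(160,130),interpolation=cv2.INTER_AREA)
g=c['image'].astype(np.float32).sum(-1)
ys=np.arange(.060,.088,.001)
print((ys*1000).round().astype(int).tolist())
for sl in (.0,.026,.05):
    print(sl); print('seat z29 free  ',prof(g0,.029,ys,sl)); print('seat z29 shaded',prof(g,.029,ys,sl)); print('block z67      ',prof(g,.067,ys,sl))
# sideways edges: x profile on block face (z .072, y .0728), on seat top (y .065, z .029)
xs=np.arange(.566,.640,.002); print((xs*1000).round().astype(int).tolist())
px=lambda g,y,z:[int(cv2.getRectSubPix(g,(1,1),tuple(map(float,proj((x,y,z)))))[0,0]) for x in xs]
print('seat',px(g0,.062,.029)); print('block',px(g,.0722,.075))
E
```

```text
[60, 61, 62, 63, 64, 65, 66, 67, 68, 69, 70, 71, 72, 73, 74, 75, 76, 77, 78, 79, 80, 81, 82, 83, 84, 85, 86, 87]
0.0
seat z29 free   [441, 442, 440, 437, 434, 432, 429, 425, 421, 419, 419, 417, 413, 402, 380, 351, 321, 304, 303, 317, 351, 398, 453, 490, 508, 511, 511, 510]
seat z29 shaded [308, 308, 306, 305, 305, 306, 306, 308, 308, 309, 310, 309, 309, 307, 303, 298, 293, 291, 294, 304, 321, 340, 354, 360, 361, 359, 358, 357]
block z67       [263, 270, 276, 279, 277, 271, 265, 259, 257, 261, 268, 275, 288, 305, 330, 362, 391, 408, 410, 407, 407, 408, 409, 411, 412, 408, 402, 397]
0.026
seat z29 free   [441, 442, 440, 437, 435, 433, 430, 425, 421, 419, 418, 417, 413, 401, 379, 350, 321, 305, 303, 318, 352, 399, 452, 488, 507, 511, 511, 510]
seat z29 shaded [308, 308, 307, 306, 305, 306, 307, 308, 308, 309, 310, 309, 309, 306, 303, 298, 293, 291, 294, 304, 321, 340, 354, 359, 360, 360, 358, 358]
block z67       [263, 270, 276, 279, 277, 271, 265, 259, 257, 261, 268, 277, 292, 310, 338, 370, 398, 410, 409, 408, 407, 408, 409, 412, 411, 406, 402, 397]
0.05
seat z29 free   [440, 442, 440
[... 324 characters left out ...]
, 271, 265, 259, 258, 261, 268, 281, 296, 317, 346, 377, 402, 410, 409, 408, 406, 407, 409, 412, 411, 406, 401, 396]
[566, 568, 570, 572, 574, 576, 578, 580, 582, 584, 586, 588, 590, 592, 594, 596, 598, 600, 602, 604, 606, 608, 610, 612, 614, 616, 618, 620, 622, 624, 626, 628, 630, 632, 634, 636, 638, 640]
seat [728, 738, 719, 509, 333, 311, 393, 416, 412, 413, 420, 434, 453, 458, 464, 471, 483, 475, 444, 439, 448, 452, 446, 418, 414, 412, 413, 413, 407, 399, 409, 565, 679, 714, 707, 703, 707, 711]
block [295, 297, 303, 294, 259, 255, 264, 270, 270, 269, 270, 272, 267, 270, 269, 273, 276, 273, 269, 264, 273, 275, 275, 271, 263, 270, 263, 270, 268, 257, 300, 485, 720, 732, 705, 706, 707, 518]
```

In the same camera, the seat's flat edge is at y≈74.7 mm and the block's at 74.3 mm. The x edges agree within 1 mm and the two are parallel. I'll lower it again, check that nothing else moved, and hand in.

```bash
python3 - <<'E'
from chk import *
print(r.servo_line([.6014,.0521,.2160],vel=.06,stop_force=8)); r.hold(.5)
old=np.load('pics/W.npy'); c=shot('top'); W=cloud(c)
for n,(u0,u1,v0,v1) in {'shoe':(290,335,145,262),'low':(368,405,238,270),'tube':(212,278,240,290)}.items():
    f=lambda A:(lambda P:P[P[:,2]>.012].mean(0).round(4))(A[v0:v1,u0:u1].reshape(-1,3)); print(n,f(old),f(W))
P=cloud(shot('scene')).reshape(-1,3); m=(abs(P[:,1]-.12)<.008)&(P[:,0]>.57)&(P[:,0]<.63)&(P[:,2]<.15); print('strap z',np.median(P[m,2]))
m=(abs(P[:,0]-.601)<.018)&(P[:,1]>.02)&(P[:,1]<.06)&(P[:,2]>.065)&(P[:,2]<.09);print('block top z',np.median(P[m,2]),m.sum())
print(np.round(status.get_ee_pos(),4),np.round(status.get_ee_rot(),4),np.round(status.get_contact_force(),1),status.get_grip_width(),np.abs(status.get_joint_velocities()).max(),status.get_clock())
r.close_job()
E
```

```text
False
shoe [ 0.5915 -0.1254  0.0535] [ 0.5914 -0.1254  0.0535]
low [ 0.468  -0.3211  0.0211] [ 0.4679 -0.321   0.021 ]
tube [0.4425 0.0294 0.0193] [ 0.4421 -0.0042  0.575 ]
strap z 0.034761996128132966
block top z 0.0758882705540519 129
[0.6014 0.0521 0.216 ] [ 3.1416 -0.      1.5758] [ 0.2 -0.8 -1.8] 0.05147415649492332 0.0012888290654998243 18.9917
the job is handed in; nothing more can be done
```

The hasp is shut over the staple, and the taller block is held level and still about 8 mm above the heel seat, in line with it. I handed the job in at 19 s of the 56 s allowed; no verdict is reported.

- **Hasp:** I pushed it down with the closed fingers until it pressed back with about 13 N. Strap height read level at about 35 mm, with the staple through the slot, and the strap was unchanged in the last check.
- **Grip and height:** The block is gripped at 51.5 mm. Its top read 75.9 mm, about 76.7 mm after allowing for the camera reading 0.8 mm low. That puts the underside at about 37 mm, a gap of about 8 mm.
- **Alignment:** With the block 30 mm higher, its flat edge and the seat's were 0.4 mm apart in y and parallel. The side edges agreed within about 1 mm. I corrected 0.3 mm on the final lowering.
- **Contact:** The tool force was about 2 N at the end, and no contact stop triggered while the block was over the jig.
- **Bystanders:** The shoe and the low block read as moved by no more than 0.1 mm.

**Uncertain or disagreeing checks:**
- **Glue tube:** The arm hid it in the last top view, so its final comparison is meaningless. Nothing went near it.
- **Yaw:** The scene camera read both block and seat about 1.3° more turned than the arm and the top camera did. I relied on the relative comparison.
- **Block face tilt:** The depth fits gave about ±1°, with opposite signs in the two pictures. I took that as noise.

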